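Set the telescopic work rest to its middle hole

TASK

Set the telescopic work rest on the bench to the middle one of its three holes: turn its cradle bar and draw it up until the sprung button pops right out through that hole, easing off as soon as it catches so that the button is not strained. Then let go of the bar, press down from above on the rubber strip along its top with about 10 N, more than any instrument weighs, to prove that it carries, and leave it free. Do not disturb the hex key and the loupe beside the stand.

Things in the scene. Friction and masses are not known exactly. Their poses are not given: they have to be found in the camera images.
- stand: Fixed grey cast foot, 120 x 100 mm, 14 mm thick, with a round clamp boss 42 mm high that holds the outer tube. Origin: centre of its underside, on the upright axis of the tubes; z up. The tube's row of holes faces the stand's own -x, nominally.
- tube_top (a point): Fixed on the stand: tubes' axis, 144 mm above the bench, nominal top of the outer steel tube (40 mm wide, black collar). Its three 11.5 mm holes stand 26 mm apart, one above the other. The tube was clamped by eye: all its holes together may lie up to 6 mm higher or lower and 0.25 rad to either side of the nominal values; this is not measured.
- post (a joint): Height of the inner post (31 mm tube) in the outer tube, m, 0 lowest to 0.078, up positive. Button level with the low, middle, top hole at nominally 0.016, 0.042, 0.068 (+-0.006), +-1.25 mm of play once in. Weighs 0.16 to 0.24 kg, slides with about 3 N of friction, stays where left. Starts at 0.002 to 0.028, button pressed in behind the wall.
- post_turn (a joint): Turn of the post about its upright axis, rad, anticlockwise from above positive; the button faces the row of holes at nominally 0 (+-0.25), with +-0.07 of play once it is in a hole. Range -1.45 to 1.45; starts at 0.8 to 1.3; turns easily (0.03 N m).
- bar (a point): Centre of the dark steel cradle bar on the post: 14 mm thick along its own x, 84 mm long along its y, 16 mm high, a lip 6 mm high and 7 mm long on each end. Below it 23 mm of free 13 mm stem, then the post's 37 mm black cap. Its x points away from the button, z up; lifts and turns with the post, 187 mm above the bench at post height 0.
- bar_pad: Black rubber strip let in along the top of the cradle bar, where an instrument would lie: 10 x 66 mm and 3 mm thick, between the bar's end lips. Origin: centre of its underside, 8 mm above the bar's centre; its top is 11 mm above the bar's centre. Axes as the bar's.
- button: Steel pin, 9 mm thick with a bevelled nose, sprung (3 N out, 6 N in), hidden behind the tube's wall till it pops. Origin: on the post's axis 137 mm below the bar's centre when fully out (nose 4 mm proud of the tube); shifts along the bar's +x as it is pressed in, 8 mm on the wall. Out in a hole, sliding or turning cannot push it back, only strain it: damaged above 35 N.
- hex_key: Loose dark hex key, 78 x 31 x 6 mm, lying on the bench about 95 mm to the +y side of the stand; origin at the centre of its underside. To be left alone.
- loupe: Loose black eye loupe, 39 mm in diameter and 40 mm high, standing on the bench about 100 mm to the -y side of the stand; origin at the centre of its underside. To be left alone.

How it is judged:
By the outcome, as a careful person would: the job done as asked, in the order asked, and still so for the second after the job is handed in, with the robot touching nothing.
It also fails if it takes over 72 s, if anything falls off the work surface, if the arm or the gripper's body presses on something with over 40 N, if the wrist force passes 120 N, or if a joint passes its speed limit or range.

ROBOT

A 6-joint arm with a two-finger parallel gripper is mounted at the origin on a cart in front of the work surface, level with it; the furniture and walls round the work are solid. World frame = base frame: x ahead of the robot, y to its left, z up, the work surface at z = 0. Lengths are in mm, angles in rad, forces in N, time in s.
With the tool pointing down it reaches from about 400 to 925 mm from the base axis. Payload 12.5 kg.
Tool frame: the origin (TCP) lies at the very end of the fingers, on their centre line; the grasp point (between the pads) lies 19 mm behind it; z points along the fingers, y is the direction in which the jaws open and shut (so a half turn about z gives the same grasp; the last joint's range is limited). The gripper opens to 95 mm and grips with 3 to 60 N. Pads are 20 mm wide; open, the fingers measure 119 mm over their backs; the gripper's body (75 mm by 180 mm) begins 59 mm behind the grasp point.
Start: joints at [1.178, 0.491, 1.559, -0, 1.092, -0.106], TCP at [176.785, 599.495, 214.661] pointing down, gripper open.
Joint ranges: [-3.1, 3.1], [-0.84, 2.19], [0.05, 2.79], [-1.13, 4.28], [0.06, 2.93], [-2.69, 2.69]. Speed limits (rad/s): [2.22, 2.22, 2.79, 3.14, 3.14, 3.14].

INTERFACE

Orientations are given as [roll, pitch, yaw] about the fixed x, y, z axes, in that order (R = Rz(yaw) Ry(pitch) Rx(roll)).
In Python, from cell import env gives the robot as it stands. The module is installed in compiled form; this text tells all that it offers.
- The arm moves only by the tool arm_command, never from a script. Its argument "deltas" is a list that holds one entry, the list of rows, each a list of 5 numbers: the closure, from 0 (fully open) to 1 (shut), then the shift along the world's x, y, z as a fraction of full scale, then the turn about the world's z as a fraction of full scale. In form: [[[grip, dx, dy, dz, twist], ...]]. A call has 1 to 12 rows; each row shifts and turns the pose as measured when the row begins; what a row does not reach is not made up. Full scale, the value 1, is 100 mm for a shift and pi/4 rad for a turn. A row lasts 1/12 s, in which the tool goes at most 41.7 mm and 7.16 degrees, less where a joint would pass 70% of its speed; a pose out of reach is approached as far as the arm can. A call with a number of a shift or a turn outside -1 to 1 is refused whole. A call with a gripper value outside its range is refused whole. The fingers move at their own pace and stop on an object; the grip force is fixed at half the most. Time passes only in rows, so rows that do not move let the fingers close. It gives the time, the measured TCP pose, the force and the opening at its end, in the units of the state.
- env.state(): the state, without advancing time (a new reading comes with each control period).
- env.read_camera(name): name is "scene" or "top" or "wrist"; returns a dict with "frame" (420x560x3 uint8, red, green, blue), "fx", "fy", "cx", "cy" (pixels), "R" (3x3) and "t" (3): a world point X has camera coordinates R X + t; the wrist camera has in their place "tool_from_camera" (4x4, takes a point from camera to tool coordinates, whose origin is the TCP and whose axes are the flange's). Camera axes: x right, y down, z forward; pixel columns grow to the right and rows downward; lengths in mm; the calibration is good to about 2 mm. The wrist camera is an equidistant fisheye: a pixel r from the principal point sees the ray r / f radians off the axis. A picture is of the moment at which its call begins: read the wrist's pose just before it. There is no depth.
- env.job_done(): hands the job in, once; it reports no verdict.
The state is a dict: "t": time; "joints": joint angles; "qvel": joint speeds; "tau": joint torques, N m; "eef_pos": TCP position; "tcp_rot": TCP orientation; "ft_force": force on the tool from outside, world axes, zero at the start; "moment": the same for the moment, N m; "opening": opening from 0.0 (shut) to 1.0 (fully open).
Only numpy, scipy, OpenCV 4.12 (cv2) and the standard library are available. Lean on these libraries where they do the work, as an engineer would, in place of code of your own. Each camera call takes 0.05 s, during which the arm holds its last target.

## Working session

There is one attempt and no reset: what is moved stays moved. The work goes in short steps, Python scripts to look and compute and a tool call to move; the robot and the scene stay as the last step left them, time stands still between calls to the robot, and variables do not carry over. Pictures are saved under pics/ and viewed, and the job is handed in when it is done.

Besides the shell and the picture viewer there is one more tool, called after ">>>" as name([rows], argument=value, ...), one row to a line, values as JSON. arm_command: Moves the arm, as the interface text tells. Its arguments: {"type":"object","properties":{"deltas":{"type":"array","items":{"type":"array","items":{"type":"array","items":{"type":"number","minimum":-1,"maximum":1}}}}},"required":["deltas"]}

```bash
mkdir -p pics
python3 - <<'E'
from cell import env
import cv2,numpy as np
s=env.state();print(s)
for n in ["scene","top","wrist"]:
    c=env.read_camera(n);cv2.imwrite(f"pics/a_{n}.png",c["frame"][:,:,::-1])
    print(n,{k:np.round(v,4).tolist() if k!='frame' else 0 for k,v in c.items()})
E
```

```text
{'t': 0.0, 'joints': array([ 1.17840268e+00,  4.91569639e-01,  1.55952823e+00, -2.20346495e-06,
        1.09168414e+00, -1.05589788e-01]), 'qvel': array([-0.00112043, -0.00109818,  0.00091536, -0.00012235,  0.00062728,
        0.00080901]), 'tau': array([ 1.82728993e-03, -6.12648010e+01, -2.58179176e+01,  6.93833898e-02,
        4.82627889e-02, -1.06901564e-04]), 'eef_pos': array([176.67043616, 599.21959523, 214.02835867]), 'tcp_rot': array([-3.14040971e+00, -1.23407947e-04,  2.85478974e+00]), 'ft_force': array([-0.07428999, -0.11086706,  0.69934938]), 'moment': array([ 0.03851535,  0.0023711 , -0.06161141]), 'opening': 0.9981941934148008}
scene {'frame': 0, 'fx': 534.9387, 'fy': 534.9387, 'cx': 271.904, 'cy': 207.6513, 'R': [[-0.7169, -0.6971, 0.0074], [-0.404, 0.4067, -0.8194], [0.5682, -0.5904, -0.5732]], 't': [414.6295, 373.1185, 525.1474]}
top {'frame': 0, 'fx': 533.4165, 'fy': 533.4165, 'cx': 282.3074, 'cy': 207.3197, 'R': [[0.0207, -0.9997, 0.0095], [-0.9934, -0.0217, -0.1122], [0.1124, -0.0071, -0.9936]], 't': [-86.3844, 627.932, 919.6542]}
wrist {'frame': 0, 'fx': 325.1923, 'fy': 325.1923, 'cx': 284.5744, 'cy': 209.821, 'tool_from_camera': [[0.0004, -0.9706, -0.2407, 67.736], [1.0, 0.0001, 0.0012, -1.3635], [-0.0011, -0.2407, 0.9706, -169.7582], [0.0, 0.0, 0.0, 1.0]]}
```

View pics/a_scene.png

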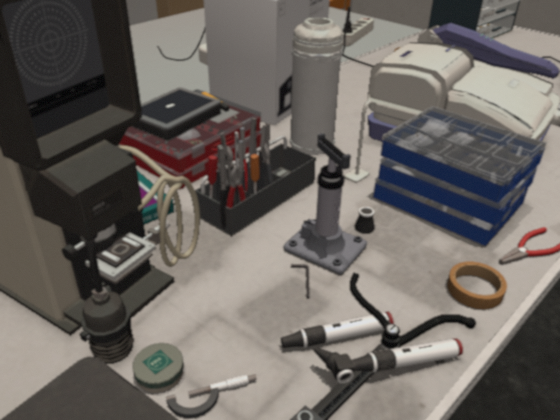

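View pics/a_top.png

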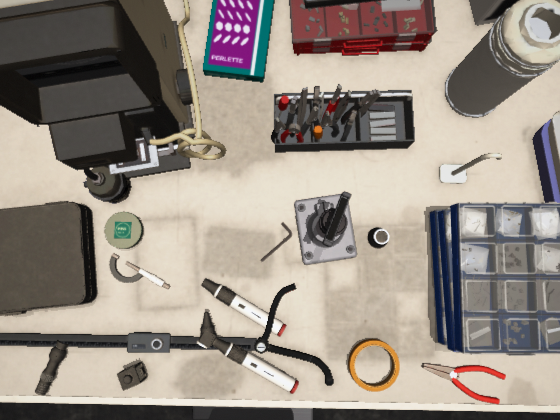

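View pics/a_wrist.png

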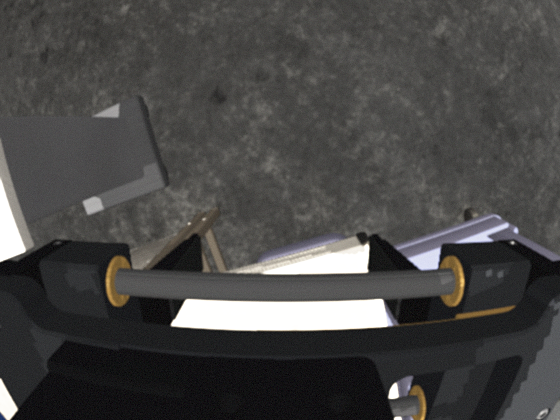

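```bash
cat > h.py <<'E'
import numpy as np,cv2
from cell import env
def cam(n):
    c=env.read_camera(n); return c
def ray(c,u,v):
    d=np.array([(u-c["cx"])/c["fx"],(v-c["cy"])/c["fy"],1.]);R=np.array(c["R"]);t=np.array(c["t"])
    return -R.T@t, R.T@d
def atz(c,u,v,z):
    o,d=ray(c,u,v);return o+d*(z-o[2])/d[2]
def proj(c,X):
    p=np.array(c["R"])@np.array(X,float)+np.array(c["t"]);return np.array([c["fx"]*p[0]/p[2]+c["cx"],c["fy"]*p[1]/p[2]+c["cy"]])
def crop(c,u0,u1,v0,v1,k,name):
    im=c["frame"][v0:v1,u0:u1,::-1];cv2.imwrite(name,cv2.resize(im,None,fx=k,fy=k,interpolation=cv2.INTER_CUBIC))
E
python3 - <<'E'
from h import *
c=cam("top");crop(c,270,400,180,270,6,"pics/b_top.png")
print(atz(c,325,229,14))
c=cam("scene");crop(c,270,380,125,275,4,"pics/b_scene.png")
E
```

```text
[ 593.97185543 -151.91292903   14.        ]
```

View pics/b_top.png

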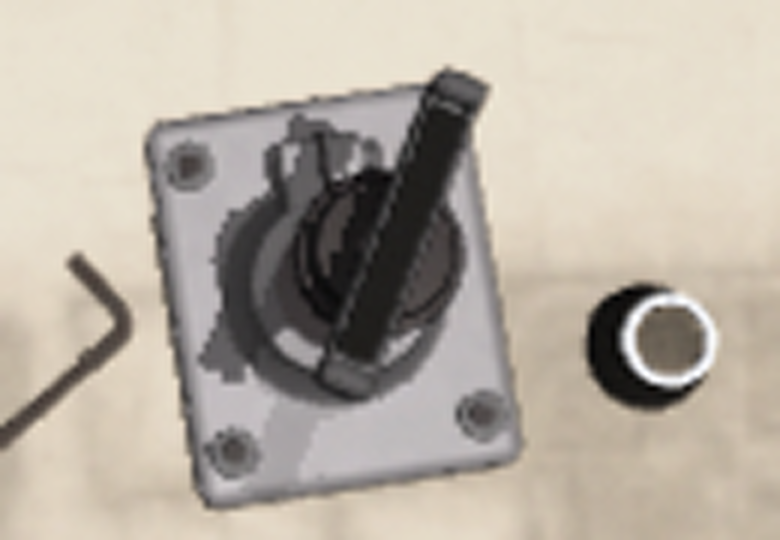

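View pics/b_scene.png

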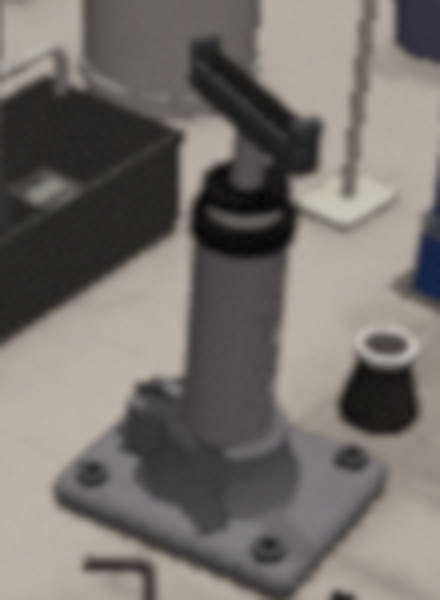

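Run:
```python
from h import *
c=cam("top")
P=[atz(c,270+u/6,180+v/6,14)[:2] for u,v in [(150,122),(445,80),(525,460),(205,505)]]
P=np.array(P);print(P,P.mean(0),[np.linalg.norm(P[i]-P[(i+1)%4]) for i in range(4)])
# bar: ends (top face of lips, outer mid)
s=cam("scene")
# post axis xy guess
for z in (195,205,215,225):
    a=atz(c,270+465/6,180+78/6,z);b=atz(c,270+345/6,180+385/6,z)
    print(z,a,b,(a+b)/2,np.linalg.norm(a-b),np.degrees(np.arctan2(*(a-b)[[1,0]])), "scene",(proj(s,a)-[270,125])*4,(proj(s,b)-[270,125])*4)
m=P.mean(0);y=0.14
for z in (66,92,118):
    for da in(-.25,0,.25):
        a=y+da+np.pi
        print(z,da,(proj(s,[m[0]+20*np.cos(a),m[1]+20*np.sin(a),z])-[270,125])*4)
print((proj(s,[*m,144])-[270,125])*4)
crop(s,305,355,150,245,6,"pics/c.png")
im=cv2.imread("pics/c.png");im=np.clip((im.astype(float)-40)*2.5,0,255).astype(np.uint8);cv2.imwrite("pics/c.png",im)
```

```text
[[ 645.49731782  -96.20292107]
 [ 660.45707515 -186.42393567]
 [ 544.91418305 -211.54692495]
 [ 529.36228547 -114.90730033]] [ 595.05771537 -152.27027051] [np.float64(91.45286117057725), np.float64(118.24265095361436), np.float64(97.882984038151), np.float64(117.63162644909917)]
195 [ 635.3043538  -169.00519403  195.        ] [ 558.18524233 -139.9024736   195.        ] [ 596.74479806 -154.45383382  195.        ] 82.42769977579856 -20.675184966592873 scene [199.63422551  56.38239529] [306.1343617 148.9284837]
205 [ 633.87301909 -167.70393561  205.        ] [ 557.72996631 -138.969554    205.        ] [ 595.8014927 -153.3367448  205.       ] 81.38445289466914 -20.675184966592898 scene [201.73105501  36.57582539] [307.89255727 127.21258631]
215 [ 632.44168439 -166.40267718  215.        ] [ 557.2746903 -138.0366344  215.       ] [ 594.85818734 -152.21965579  215.        ] 80.3412060135397 -20.675184966592926 scene [203.86356546  16.43221459] [309.67950145 105.14160803]
225 [ 631.01034968 -165.10141875  225.        ] [ 556.81941428 -137.1037148   225.        ] [ 593.91488198 -151.10256678  225.        ] 79.29795913241036 -20.675184966592884 scene [206.03267543  -4.05711389] [311.49590515  82.70676806]
66 -0.25 [262.16985359 391.42853274]
66 0 [269.41609034 386.36586415]
66 0.25 [274.07616819 380.29877261]
92 -0.25 [266.90740305 341.10455027]
92 0 [274.2589723  336.12591054]
92 0.25 [278.97728704 330.15904167]
118 -0.25 [271.8067009  289.06241736]
118 0 [279.26663511 284.17652391]
118 0.25 [284.04448874 278.32023953]
[241.71845839 214.66230776]
```

View pics/c.png

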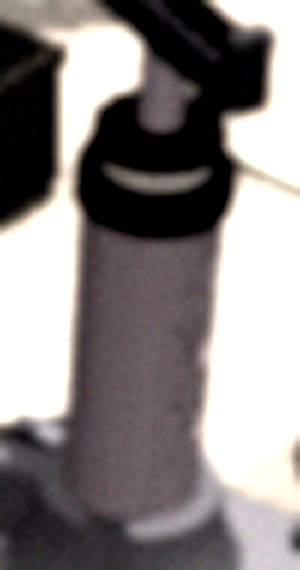

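>>> arm_command([
  [[0, 0, 0, 0.36, 0], [0, 0, 0, 0.36, 0], [0, 0, 0, 0.36, 0], [0, 0, 0, 0.36, 0], [0, 0.2, -0.32, 0, 0], [0, 0.2, -0.32, 0, 0], [0, 0.2, -0.32, 0, 0], [0, 0.2, -0.32, 0, 0], [0, 0.2, -0.32, 0, 0], [0, 0.2, -0.32, 0, 0], [0, 0.2, -0.32, 0, 0], [0, 0.2, -0.32, 0, 0]],
])

```text
t: 1.35
eef_pos: [336.5, 335.4, 364.2]
tcp_rot: [3.141, 0.001, 2.865]
ft_force: [1.9, 1.6, 0.1]
opening: 1.003
```

>>> arm_command([
  [[0, 0.19, -0.34, 0, -0.11], [0, 0.19, -0.34, 0, -0.11], [0, 0.19, -0.34, 0, -0.11], [0, 0.19, -0.34, 0, -0.11], [0, 0.19, -0.34, 0, -0.11], [0, 0.1, -0.36, 0, -0.11], [0, 0.05, -0.38, 0, -0.11], [0, 0, -0.38, 0, -0.11], [0, -0.06, -0.38, 0, -0.11], [0, -0.1, -0.38, 0, -0.11], [0, -0.1, -0.38, 0, -0.11], [0, -0.1, -0.38, 0, -0.11]],
])

```text
t: 2.35
eef_pos: [413.4, -120.9, 365.1]
tcp_rot: [3.138, 0.004, 1.782]
ft_force: [1.2, 0.2, 0.1]
opening: 0.999
```

>>> arm_command([
  [[0, 0, -0.32, -0.3, -0.1], [0, 0, -0.32, -0.3, -0.1], [0, 0, -0.32, -0.3, -0.08], [0, 0, 0, -0.3, 0], [0, 0, 0, -0.3, 0], [0, 0, 0, -0.3, 0], [0, 0, 0, 0, 0]],
])

```text
t: 2.93
eef_pos: [409.6, -222.5, 187.3]
tcp_rot: [3.13, 0.011, 1.533]
ft_force: [-0.1, -0.6, 0.4]
opening: 1.001
```

Run:
```python
from h import *
s=env.state();print(s['eef_pos'],s['tcp_rot'],s['joints'])
c=cam("wrist");cv2.imwrite("pics/d.png",c["frame"][:,:,::-1])
```

```text
[ 409.59833652 -222.47091689  187.28113571] [3.12954929 0.01095105 1.53345294] [-0.6381099   0.2967622   1.97753229 -0.00295865  0.85117544 -0.59890035]
```

View pics/d.png

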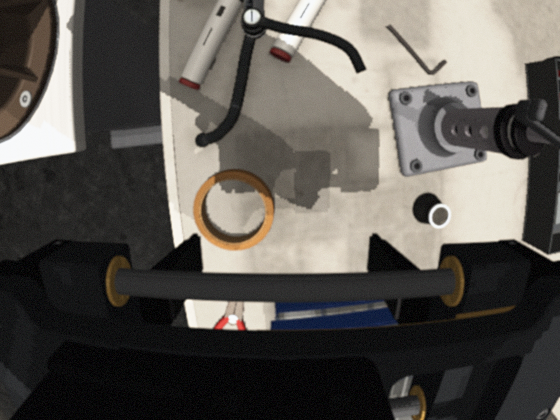

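```bash
cat >> h.py <<'E'
from scipy.spatial.transform import Rotation as Ro
def wproj(c,s,X):
    R=Ro.from_euler('xyz',s['tcp_rot']).as_matrix();p=R.T@(np.array(X,float)-s['eef_pos'])
    T=np.array(c["tool_from_camera"]);q=np.linalg.inv(T)@np.r_[p,1];q=q[:3]
    th=np.arctan2(np.hypot(q[0],q[1]),q[2]);ph=np.arctan2(q[1],q[0])
    return np.array([c["cx"]+c["fx"]*th*np.cos(ph),c["cy"]+c["fy"]*th*np.sin(ph)])
E
python3 - <<'E'
from h import *
s=env.state()
c=cam("wrist");crop(c,430,520,90,170,8,"pics/e.png")
m=np.array([595,-152.5]);y=.166
for X in ([*(m+R_),14] for R_ in (np.array([[np.cos(y),-np.sin(y)],[np.sin(y),np.cos(y)]])@np.array([[60,50],[60,-50],[-60,-50],[-60,50.]]).T).T):
    print(X,wproj(c,s,X))
for z in (66,92,118):
  for da in (-.25,0,.25):
    a=y+da+np.pi;print(z,da,(wproj(c,s,[m[0]+20*np.cos(a),m[1]+20*np.sin(a),z])-[430,90])*8)
E
```

```text
[np.float64(645.9132832372525), np.float64(-93.27299948500426), 14] [476.6579536   79.38282183]
[np.float64(662.437149942779), np.float64(-191.89836046836388), 14] [486.77490374 160.5910232 ]
[np.float64(544.0867167627475), np.float64(-211.72700051499572), 14] [401.35959586 177.07753891]
[np.float64(527.562850057221), np.float64(-113.10163953163614), 14] [387.26531314  88.32060747]
66 -0.25 [151.2155341  273.10702151]
66 0 [152.38272847 313.42094826]
66 0.25 [161.69006323 352.42218782]
92 -0.25 [258.56772085 276.5731715 ]
92 0 [259.62855161 320.07937651]
92 0.25 [269.16526539 362.20589955]
118 -0.25 [382.17620388 281.60265193]
118 0 [383.07362895 328.78060586]
118 0.25 [392.75398159 374.50109716]
```

View pics/e.png

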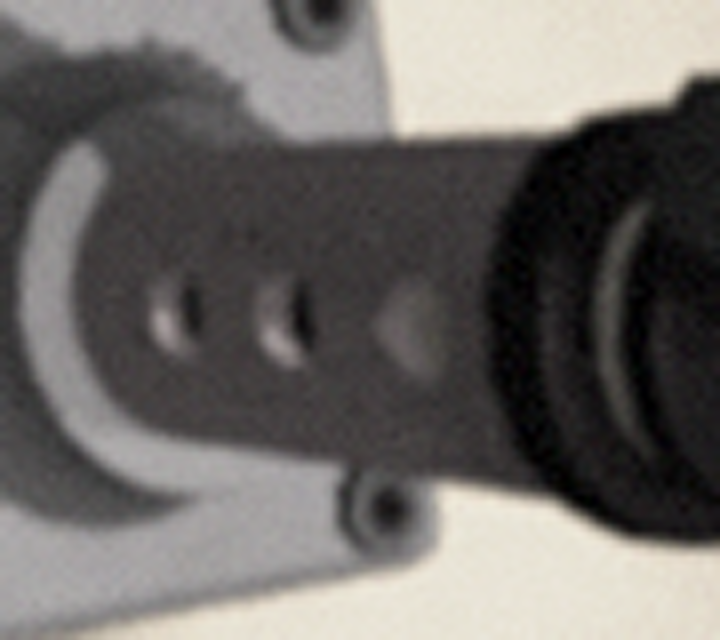

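>>> arm_command([
  [[0, 0, 0, 0.35, 0.114], [0, 0, 0, 0.35, 0.114], [0, 0, 0, 0.35, 0.114], [0, 0.31, 0.115, 0, 0.114], [0, 0.31, 0.115, 0, 0.114], [0, 0.31, 0.115, 0, 0.114], [0, 0.31, 0.115, 0, 0.114], [0, 0.31, 0.115, 0, 0.114], [0, 0.2, 0.07, 0, 0.114], [0, 0, 0, 0, 0.114], [0, 0, 0, 0, 0.114], [0, 0, 0, 0, 0.114]],
])

```text
t: 4.03
eef_pos: [597.0, -149.9, 338.0]
tcp_rot: [3.107, 0.052, 2.664]
ft_force: [-0.7, -0.4, 0.2]
opening: 1.002
```

Run:
```python
from h import *
s=env.state();print(s['t'],s['eef_pos'],s['tcp_rot'],s['joints'],s['ft_force'],s['moment'])
c=cam("wrist");cv2.imwrite("pics/f.png",c["frame"][:,:,::-1])
```

```text
4.0333 [ 597.04750744 -149.86772828  337.97204487] [3.10743286 0.05183748 2.66412733] [-0.36571417  0.35900839  1.44463478  0.02937973  1.28274719 -1.4674999 ] [-0.70262312 -0.40749532  0.22067011] [-0.01851551  0.08128245  0.01911613]
```

View pics/f.png

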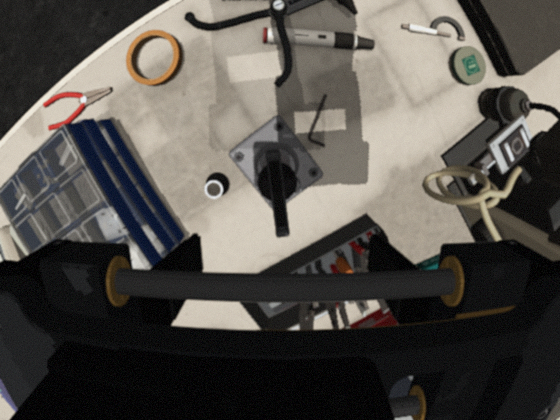

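>>> arm_command([
  [[0, 0, 0, 0, 0], [0, 0, 0, 0, 0]],
])

```text
t: 4.25
eef_pos: [597.0, -149.4, 342.8]
tcp_rot: [3.107, 0.057, 2.668]
ft_force: [-0.3, -1.1, -0.3]
opening: 1.003
```

Run:
```python
from h import *
s=env.state();print(s['t'],s['eef_pos'],s['tcp_rot'],s['joints'],s['ft_force'],s['moment'])
R=Ro.from_euler('xyz',s['tcp_rot']).as_matrix();print(R)
```

```text
4.25 [ 597.02391543 -149.38437534  342.77857592] [3.10681741 0.05742142 2.66796996] [-0.36507133  0.35372889  1.44060251  0.02953942  1.28653243 -1.47066741] [-0.34265914 -1.05937815 -0.33645637] [-0.01107703  0.03073747 -0.02232369]
[[-0.88845504  0.45406172  0.06689987]
 [ 0.45536144  0.89029383  0.00478056]
 [-0.05738987  0.03471093 -0.99774824]]
```

>>> arm_command([
  [[0, -0.01, -0.03, -0.3, 0.14], [0, 0, 0, -0.3, 0], [0, 0, 0, -0.3, 0], [0, 0, 0, -0.1, 0], [0, 0, 0, 0, 0]],
])

```text
t: 4.67
eef_pos: [596.3, -152.5, 247.9]
tcp_rot: [3.107, 0.07, 2.77]
ft_force: [0.1, -0.0, 0.6]
opening: 0.998
```

```bash
cat > st.py <<'E'
from h import *
s=env.state();print(s['t'],s['eef_pos'].round(1),s['tcp_rot'].round(3),s['joints'].round(3),s['ft_force'].round(2),s['moment'].round(3),round(float(s['opening']),3))
R=Ro.from_euler('xyz',s['tcp_rot']).as_matrix();print("z",R[:,2].round(3),"y",R[:,1].round(3))
E
python3 st.py
```

```text
4.6667 [ 596.3 -152.5  247.9] [3.107 0.07  2.77 ] [-0.373  0.418  1.592  0.04   1.062 -1.592] [ 0.05 -0.04  0.61] [-0.049  0.032  0.011] 0.998
z [ 0.077  0.007 -0.997] y [0.36  0.932 0.035]
```

>>> arm_command([
  [[0, 0, 0, 0, 0], [0, 0, 0, 0, 0], [0, 0, 0, 0, 0], [0, 0, 0, 0, 0]],
])

```text
t: 5.0
eef_pos: [597.7, -153.0, 253.4]
tcp_rot: [3.106, 0.075, 2.767]
ft_force: [-0.5, 0.6, 0.5]
opening: 1.002
```

```bash
python3 st.py
```

```text
5.0 [ 597.7 -153.   253.4] [3.106 0.075 2.767] [-0.373  0.414  1.585  0.04   1.068 -1.589] [-0.55  0.59  0.51] [-0.009  0.05   0.049] 1.002
z [ 0.083  0.005 -0.997] y [0.363 0.931 0.035]
```

>>> arm_command([
  [[0, 0, 0, -0.3, 0.01], [0, 0, 0, -0.3, 0], [0, 0, 0, -0.2, 0], [0, 0, 0, -0.015, 0]],
])

```text
t: 5.33
eef_pos: [600.2, -153.8, 176.0]
tcp_rot: [3.107, 0.088, 2.775]
ft_force: [-0.7, -0.1, -0.4]
opening: 1.002
```

```bash
python3 st.py
python3 - <<'E'
from h import *
c=cam("wrist");crop(c,150,420,130,330,2.9,"pics/g.png")
c=cam("scene");crop(c,230,430,50,200,4,"pics/g2.png")
E
```

```text
5.3333 [ 600.2 -153.8  176. ] [3.107 0.088 2.775] [-0.373  0.49   1.681  0.046  0.884 -1.606] [-0.66 -0.12 -0.38] [ 0.012  0.07  -0.03 ] 1.002
z [ 0.094  0.001 -0.996] y [0.356 0.934 0.035]
```

View pics/g.png

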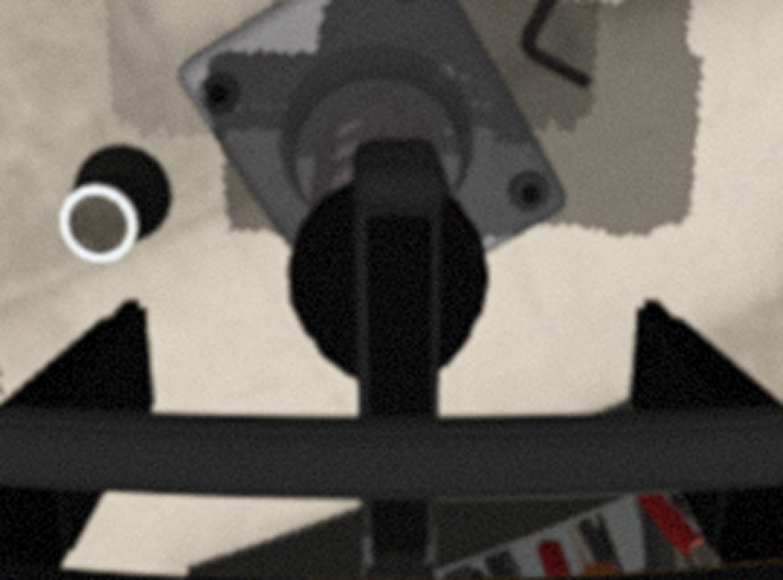

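View pics/g2.png

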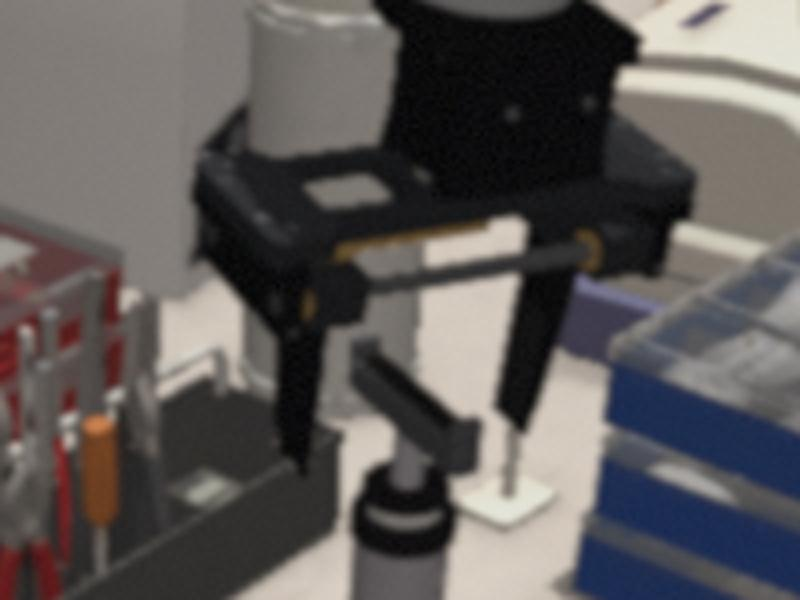

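>>> arm_command([
  [[1, -0.03, 0, -0.015, 0], [1, 0, 0, -0.015, 0], [1, 0, 0, -0.015, 0], [1, 0, 0, -0.01, 0]],
])

```text
t: 5.77
eef_pos: [600.1, -154.9, 178.7]
tcp_rot: [3.107, 0.099, 2.775]
ft_force: [-0.6, 0.6, 0.9]
opening: 0.775
```

```bash
python3 st.py
```

```text
5.7667 [ 600.1 -154.9  178.7] [3.107 0.099 2.775] [-0.375  0.484  1.685  0.047  0.875 -1.609] [-0.61  0.59  0.93] [-0.024  0.079  0.05 ] 0.775
z [ 0.105 -0.003 -0.995] y [0.355 0.934 0.035]
```

>>> arm_command([
  [[1, -0.04, 0.01, -0.03, 0], [1, -0.01, 0, -0.017, 0], [1, -0.01, 0.002, -0.017, 0], [1, -0.01, 0.002, -0.017, 0], [1, -0.01, 0.002, -0.017, 0], [1, -0.01, 0.002, -0.017, 0], [1, -0.01, 0.002, -0.017, 0], [1, -0.01, 0.002, -0.017, 0]],
])

```text
t: 6.43
eef_pos: [588.7, -152.0, 163.9]
tcp_rot: [3.105, 0.102, 2.774]
ft_force: [12.7, 25.8, 1.1]
opening: 0.219
```

```bash
python3 st.py
```

```text
6.4333 [ 588.7 -152.   163.9] [3.105 0.102 2.774] [-0.378  0.485  1.732  0.051  0.825 -1.616] [12.71 25.79  1.09] [ 4.106 -2.142  0.636] 0.219
z [ 0.108 -0.002 -0.994] y [0.356 0.934 0.036]
```

>>> arm_command([
  [[1, 0.05, 0, 0.05, 0], [1, 0.05, 0, 0.04, 0], [1, 0, 0, 0, 0]],
])

```text
t: 6.68
eef_pos: [591.5, -149.1, 168.2]
tcp_rot: [3.107, 0.081, 2.777]
ft_force: [11.5, -1.1, 3.9]
opening: 0.144
```

```bash
python3 st.py
```

```text
6.6833 [ 591.5 -149.1  168.2] [3.107 0.081 2.777] [-0.371  0.489  1.708  0.046  0.865 -1.607] [11.48 -1.12  3.9 ] [-0.704 -1.929 -0.006] 0.144
z [ 0.087  0.004 -0.996] y [0.354 0.935 0.035]
```

>>> arm_command([
  [[1, 0, 0, 0, 0], [1, 0, 0, 0.06, 0], [1, 0, 0, 0.06, 0]],
])

```text
t: 6.93
eef_pos: [591.5, -149.1, 178.7]
tcp_rot: [3.107, 0.079, 2.777]
ft_force: [4.3, -1.8, -8.9]
opening: 0.148
```

```bash
python3 st.py
python3 - <<'E'
from h import *
c=cam("scene");crop(c,230,430,50,250,3,"pics/g2.png")
E
```

```text
6.9333 [ 591.5 -149.1  178.7] [3.107 0.079 2.777] [-0.371  0.477  1.696  0.045  0.89  -1.605] [ 4.28 -1.79 -8.88] [-0.691 -0.48  -0.02 ] 0.148
z [ 0.086  0.004 -0.996] y [0.354 0.935 0.035]
```

View pics/g2.png

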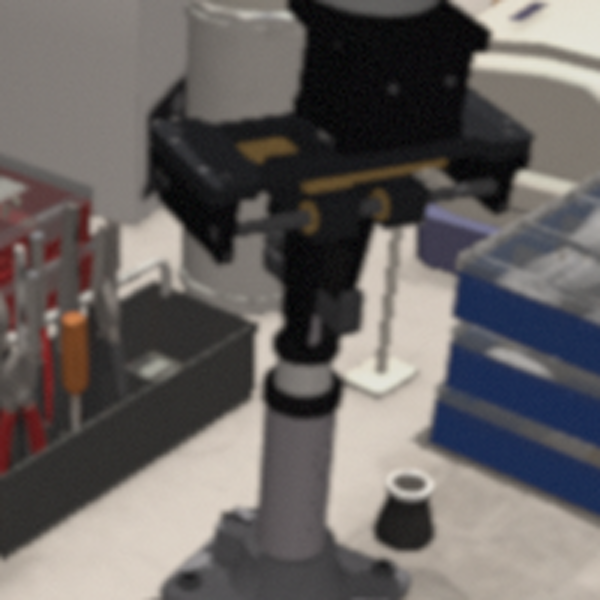

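```bash
cat > hh.py <<'E'
from h import *
def lift(name="scene"):
    a=cv2.imread("pics/a_scene.png").astype(np.float32);c=cam("scene");b=c["frame"][:,:,::-1].astype(np.float32)
    k=4
    A=cv2.resize(a,None,fx=k,fy=k,interpolation=cv2.INTER_CUBIC);B=cv2.resize(b,None,fx=k,fy=k,interpolation=cv2.INTER_CUBIC)
    # lower cap rim + light ring not moving; use cap sides
    for (u0,u1,v0,v1) in [(318,345,166,177),(318,345,168,182)]:
        T=A[v0*k:v1*k,u0*k:u1*k]
        S=B[(v0-50)*k:(v1+4)*k,(u0-4)*k:(u1+8)*k]
        r=cv2.matchTemplate(S,T,cv2.TM_CCOEFF_NORMED);_,m,_,l=cv2.minMaxLoc(r)
        print("match",m,"du",l[0]/k-4,"dv",l[1]/k-50)
    p=[proj(c,[595.3,-153,z])[1] for z in (165,175,185,195,205)];print("v per z",p)
    crop(c,300,380,100,200,6,"pics/"+name+".png");crop_a=cv2.resize(a[100:200,300:380],None,fx=6,fy=6,interpolation=cv2.INTER_CUBIC);cv2.imwrite("pics/"+name+"_0.png",np.hstack([np.clip(crop_a,0,255).astype(np.uint8)[:,:390],cv2.imread("pics/"+name+".png")[:,:390]]))
if __name__=="__main__":
    import sys;lift(sys.argv[1])
E
python3 hh.py k1
```

```text
match 0.8211724758148193 du 1.25 dv -9.25
match 0.5943503379821777 du 0.75 dv -7.25
v per z [np.float64(167.31918976967762), np.float64(161.9122572278953), np.float64(156.43220972193063), np.float64(150.8775541164081), np.float64(145.2467563407167)]
```

View pics/k1_0.png

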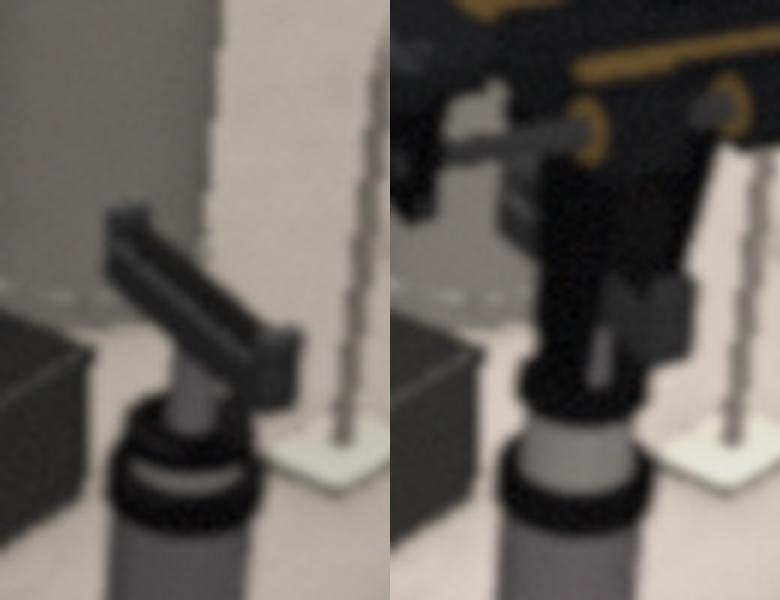

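>>> arm_command([
  [[1, 0, 0, 0.08, 0], [1, 0, 0, 0.07, 0], [1, 0, 0, 0, 0]],
])

```text
t: 7.28
eef_pos: [591.6, -149.1, 195.9]
tcp_rot: [3.107, 0.081, 2.777]
ft_force: [-2.0, 0.2, 1.5]
opening: 0.147
```

```bash
python3 st.py; python3 hh.py k2
```

```text
7.2833 [ 591.6 -149.1  195.9] [3.107 0.081 2.777] [-0.371  0.458  1.677  0.044  0.926 -1.603] [-1.96  0.22  1.52] [-0.449  0.151 -0.015] 0.147
z [ 0.088  0.004 -0.996] y [0.354 0.935 0.035]
match 0.7663403153419495 du -0.5 dv -1.5
match 0.6256541609764099 du 0.0 dv -1.75
v per z [np.float64(167.31918976967762), np.float64(161.9122572278953), np.float64(156.43220972193063), np.float64(150.8775541164081), np.float64(145.2467563407167)]
```

View pics/k2_0.png

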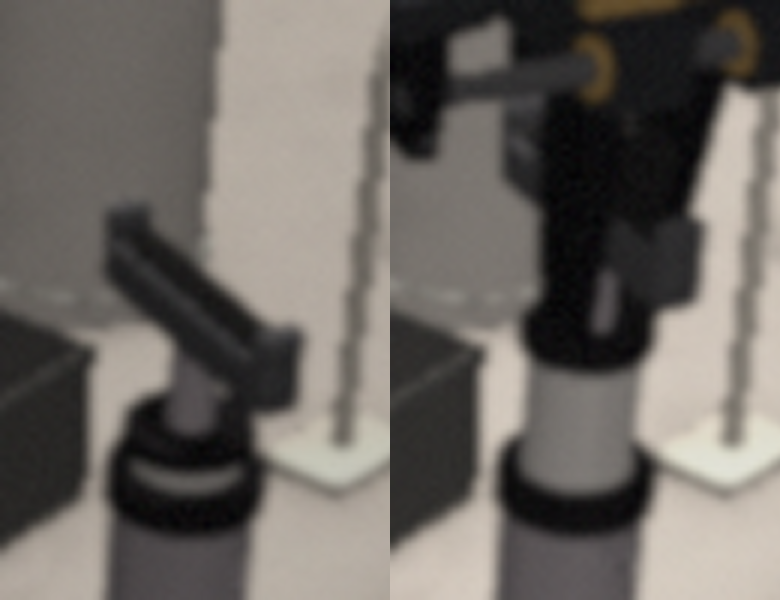

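>>> arm_command([
  [[1, 0.002, 0.004, 0, -0.12], [1, 0.003, 0.004, 0, -0.12], [1, 0.004, 0.004, 0, -0.12], [1, 0.005, 0.003, 0, -0.12], [1, 0.005, 0.003, 0, -0.12], [1, 0.006, 0.003, 0, -0.12], [1, 0.006, 0.002, 0, -0.12], [1, 0.006, 0.002, 0, -0.12]],
])

```text
t: 8.0
eef_pos: [594.9, -146.8, 196.5]
tcp_rot: [3.107, 0.083, 1.993]
ft_force: [2.2, -1.9, -3.4]
opening: 0.144
```

```bash
python3 st.py
```

```text
8.0 [ 594.9 -146.8  196.5] [3.107 0.083 1.993] [-0.333  0.463  1.666 -0.046  0.931 -0.731] [ 2.16 -1.87 -3.44] [-0.646 -0.009  0.138] 0.144
z [ 0.065 -0.062 -0.996] y [0.911 0.412 0.034]
```

>>> arm_command([
  [[1, 0.006, 0.001, 0, -0.12], [1, 0.006, 0.001, 0, -0.11], [1, 0.006, 0, 0, -0.11], [1, 0, 0, 0, 0]],
])

```text
t: 8.33
eef_pos: [596.3, -146.6, 196.5]
tcp_rot: [3.108, 0.083, 1.708]
ft_force: [2.2, -1.4, -2.6]
opening: 0.146
```

```bash
python3 st.py; python3 hh.py k3
```

```text
8.3333 [ 596.3 -146.6  196.5] [3.108 0.083 1.708] [-0.322  0.472  1.651 -0.073  0.953 -0.42 ] [ 2.2  -1.44 -2.57] [-0.436  0.085 -0.038] 0.146
z [ 0.044 -0.078 -0.996] y [0.99  0.139 0.033]
match 0.7667366862297058 du -0.5 dv -1.5
match 0.6266657114028931 du 0.0 dv -1.75
v per z [np.float64(167.31918976967762), np.float64(161.9122572278953), np.float64(156.43220972193063), np.float64(150.8775541164081), np.float64(145.2467563407167)]
```

View pics/k3_0.png

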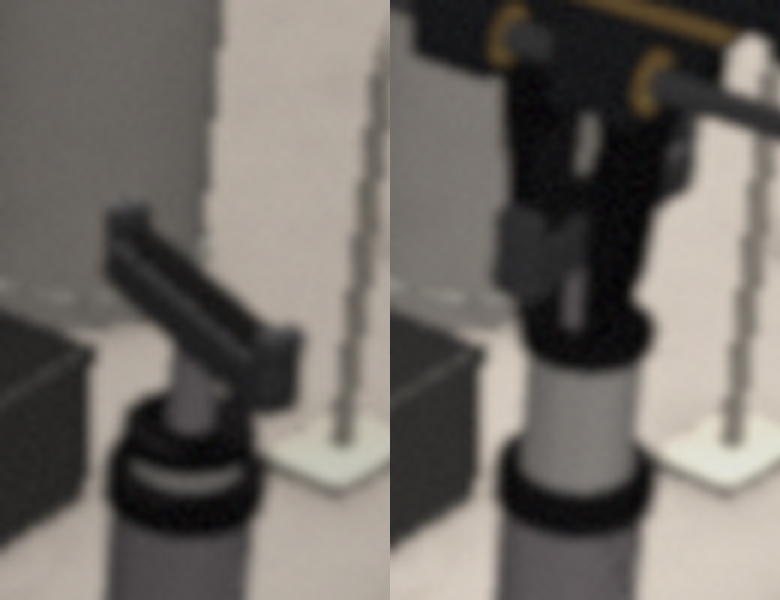

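>>> arm_command([
  [[1, 0, 0, 0.02, 0], [1, 0, 0, 0.02, 0]],
])

```text
t: 8.55
eef_pos: [596.2, -146.6, 199.7]
tcp_rot: [3.109, 0.083, 1.718]
ft_force: [5.6, -0.7, -7.8]
opening: 0.148
```

```bash
python3 st.py
```

```text
8.55 [ 596.2 -146.6  199.7] [3.109 0.083 1.718] [-0.323  0.468  1.648 -0.072  0.96  -0.432] [ 5.6  -0.72 -7.84] [-0.395 -0.31   0.029] 0.148
z [ 0.044 -0.077 -0.996] y [0.988 0.149 0.033]
```

>>> arm_command([
  [[1, 0, 0, 0.015, -0.01], [1, 0, 0, 0.01, 0]],
])

```text
t: 8.72
eef_pos: [596.3, -146.7, 202.6]
tcp_rot: [3.109, 0.083, 1.713]
ft_force: [-1.4, 1.2, 3.6]
opening: 0.149
```

>>> arm_command([
  [[1, 0, 0, 0.01, 0], [1, 0, 0, 0.01, 0]],
])

```text
t: 8.88
eef_pos: [596.3, -146.6, 205.5]
tcp_rot: [3.108, 0.083, 1.714]
ft_force: [3.5, -0.7, -5.0]
opening: 0.152
```

```bash
python3 st.py
```

```text
8.8833 [ 596.3 -146.6  205.5] [3.108 0.083 1.714] [-0.323  0.462  1.641 -0.071  0.973 -0.429] [ 3.53 -0.67 -4.98] [-0.377 -0.163  0.064] 0.152
z [ 0.045 -0.077 -0.996] y [0.989 0.145 0.033]
```

>>> arm_command([
  [[1, 0, 0, 0.01, 0]],
])

```text
t: 8.97
eef_pos: [596.3, -146.6, 206.8]
tcp_rot: [3.108, 0.083, 1.714]
ft_force: [3.7, -0.9, -5.0]
opening: 0.149
```

>>> arm_command([
  [[1, 0, 0, 0.01, 0]],
])

```text
t: 9.05
eef_pos: [596.3, -146.6, 207.8]
tcp_rot: [3.108, 0.083, 1.714]
ft_force: [4.1, -1.4, -5.6]
opening: 0.152
```

>>> arm_command([
  [[1, 0, 0, 0.01, 0]],
])

```text
t: 9.13
eef_pos: [596.2, -146.6, 208.4]
tcp_rot: [3.108, 0.082, 1.714]
ft_force: [7.2, -2.1, -16.2]
opening: 0.146
```

```bash
python3 st.py
```

```text
9.1333 [ 596.2 -146.6  208.4] [3.108 0.082 1.714] [-0.323  0.459  1.638 -0.071  0.979 -0.43 ] [  7.17  -2.06 -16.21] [-0.462 -0.665  0.029] 0.146
z [ 0.045 -0.077 -0.996] y [0.989 0.146 0.033]
```

>>> arm_command([
  [[1, 0, 0, -0.012, 0]],
])

```text
t: 9.22
eef_pos: [596.3, -146.7, 207.5]
tcp_rot: [3.108, 0.083, 1.714]
ft_force: [1.2, -0.2, 1.4]
opening: 0.145
```

```bash
python3 st.py
python3 - <<'E'
from h import *
c=cam("scene");crop(c,300,360,100,240,4,"pics/l.png")
a=cv2.imread("pics/a_scene.png")[100:240,300:360];a=cv2.resize(a,None,fx=4,fy=4,interpolation=cv2.INTER_CUBIC)
im=np.hstack([a,cv2.imread("pics/l.png")]).astype(float);im[200:]=np.clip((im[200:]-30)*1.8,0,255);cv2.imwrite("pics/l2.png",im.astype(np.uint8))
E
```

```text
9.2167 [ 596.3 -146.7  207.5] [3.108 0.083 1.714] [-0.323  0.46   1.639 -0.071  0.977 -0.43 ] [ 1.23 -0.17  1.44] [-0.357  0.131 -0.019] 0.145
z [ 0.045 -0.077 -0.996] y [0.989 0.146 0.033]
```

View pics/l2.png

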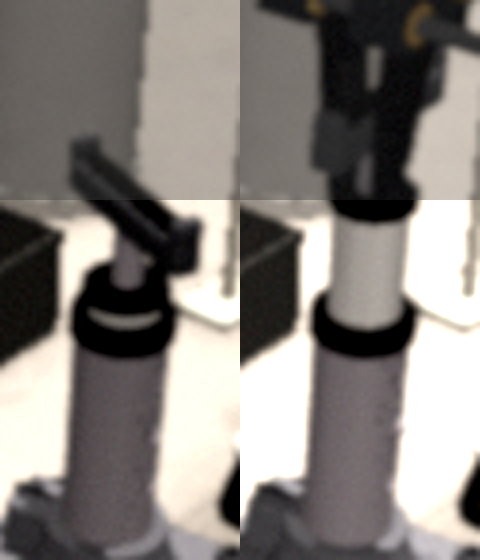

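>>> arm_command([
  [[0, 0, 0, -0.01, 0], [0, 0, 0, -0.01, 0], [0, 0, 0, -0.01, 0], [0, 0, 0, -0.01, 0]],
])

```text
t: 9.6
eef_pos: [596.2, -146.4, 204.4]
tcp_rot: [3.107, 0.083, 1.714]
ft_force: [1.4, -0.2, 1.6]
opening: 0.369
```

```bash
python3 st.py
```

```text
9.6 [ 596.2 -146.4  204.4] [3.107 0.083 1.714] [-0.323  0.462  1.644 -0.07   0.968 -0.429] [ 1.44 -0.17  1.58] [0.003 0.042 0.046] 0.369
z [ 0.046 -0.077 -0.996] y [0.989 0.145 0.035]
```

>>> arm_command([
  [[0, 0, 0, 0.3, 0], [0, 0, 0, 0.3, 0], [0, 0, 0, 0.25, 0], [0, -0.37, -0.15, 0, 0], [0, -0.37, -0.15, 0, 0], [0, -0.37, -0.15, 0, 0], [0, -0.37, -0.15, -0.1, 0], [0, -0.37, -0.15, -0.25, 0], [0, 0, 0, -0.35, -0.1], [0, 0, 0, -0.35, -0.1], [0, 0, 0, -0.1, 0], [0, 0, 0, -0.014, 0]],
])

```text
t: 10.6
eef_pos: [406.6, -220.4, 178.3]
tcp_rot: [3.1, 0.089, 1.551]
ft_force: [0.3, -0.2, 0.1]
opening: 1.001
```

```bash
python3 st.py
python3 - <<'E'
from h import *
c=cam("wrist");cv2.imwrite("pics/m.png",c["frame"][:,:,::-1]);crop(c,430,530,80,170,7,"pics/m2.png")
E
```

```text
10.6 [ 406.6 -220.4  178.3] [3.1   0.089 1.551] [-0.61   0.284  2.034 -0.075  0.741 -0.538] [ 0.33 -0.18  0.07] [-0.062  0.079  0.009] 1.001
z [ 0.04  -0.09  -0.995] y [ 0.999 -0.016  0.041]
```

View pics/m.png

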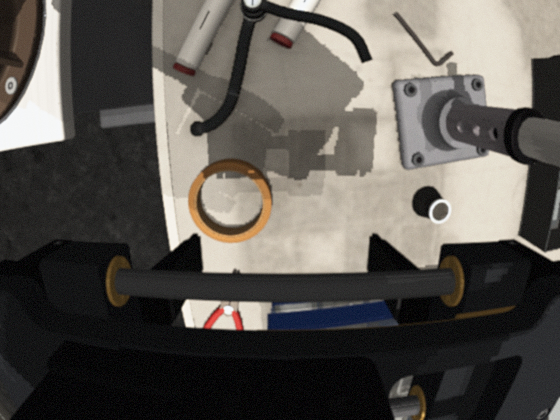

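View pics/m2.png

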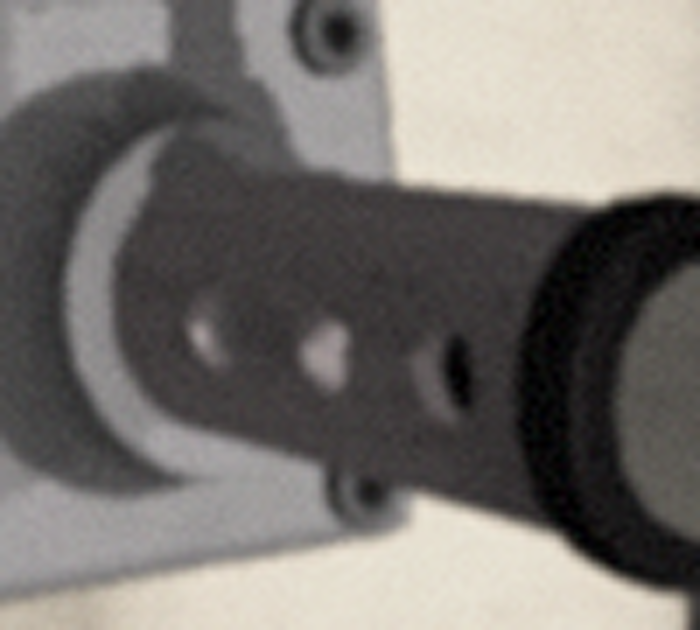

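Run:
```python
from h import *
s=env.state();c=cam("wrist")
m=np.array([595.2,-152.7])
for yaw in (.1,.14):
  for z in (70,96,122):
    for r in (16,20,24):
      d=np.array([np.cos(yaw),np.sin(yaw)]);print(yaw,z,r,((wproj(c,s,[*(m-r*d),z])-[430,80])*7).round(0))
im=c["frame"][105:145,450:505,::-1];im=cv2.resize(im,None,fx=14,fy=14,interpolation=cv2.INTER_CUBIC).astype(float);cv2.imwrite("pics/n.png",np.clip((im-20)*1.8,0,255).astype(np.uint8))
```

```text
0.1 70 16 [228. 320.]
0.1 70 20 [205. 321.]
0.1 70 24 [180. 322.]
0.1 96 16 [336. 341.]
0.1 96 20 [311. 342.]
0.1 96 24 [286. 343.]
0.1 122 16 [459. 367.]
0.1 122 20 [433. 368.]
0.1 122 24 [407. 369.]
0.14 70 16 [229. 325.]
0.14 70 20 [205. 327.]
0.14 70 24 [181. 329.]
0.14 96 16 [336. 346.]
0.14 96 20 [311. 348.]
0.14 96 24 [286. 351.]
0.14 122 16 [459. 372.]
0.14 122 20 [433. 375.]
0.14 122 24 [408. 377.]
```

View pics/n.png

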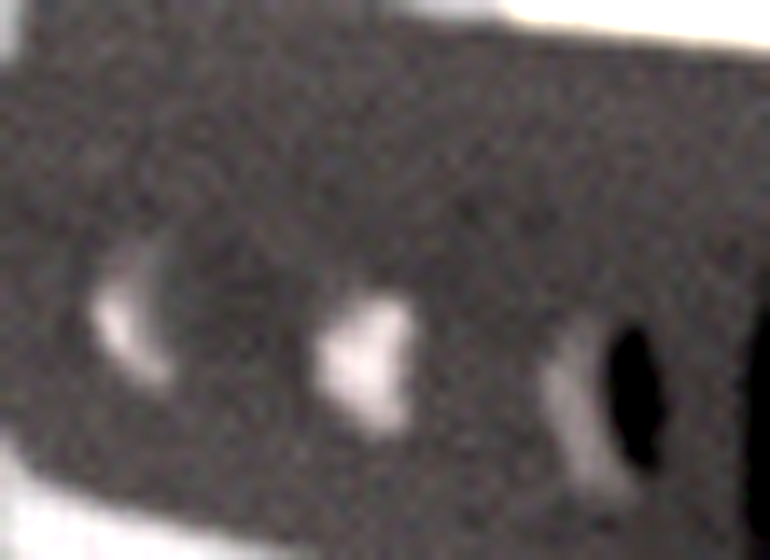

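Run:
```python
from h import *
c=cam("scene");b=c["frame"][:,:,::-1];a=cv2.imread("pics/a_scene.png")
A,B=[cv2.resize(x[185:240,315:350],None,fx=10,fy=10,interpolation=cv2.INTER_CUBIC).astype(float) for x in (a,b)]
im=np.clip((np.hstack([A,B])-30)*1.6,0,255);cv2.imwrite("pics/o.png",im.astype(np.uint8))
d=np.array([np.cos(.14),np.sin(.14)]);m=np.array([595.2,-152.7])
for z in (95,):
  for r in (20,24): print(r,((proj(c,[*(m-r*d),z])-[315,185])*10))
```

```text
20 [238.00750946 224.15518839]
24 [258.91543302 232.42544263]
```

View pics/o.png

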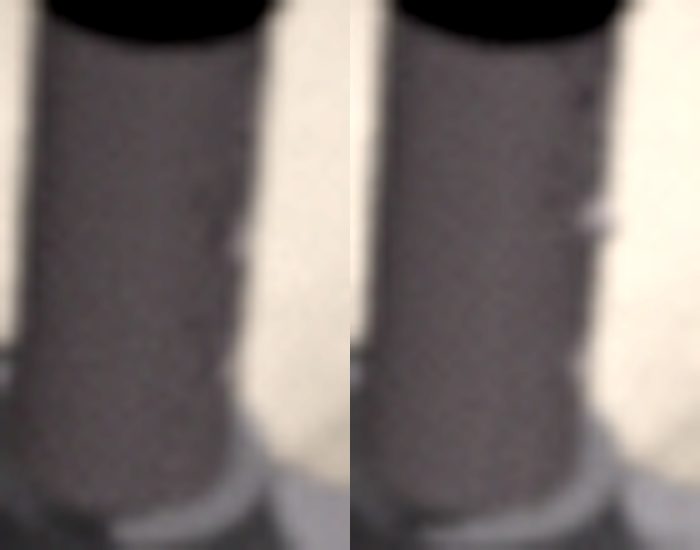

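>>> arm_command([
  [[1, 0, 0, 0.36, 0.1], [1, 0, 0, 0.36, 0.1], [1, 0, 0, 0.3, 0], [1, 0.36, 0.13, 0, 0], [1, 0.36, 0.13, 0, 0], [1, 0.36, 0.13, 0, 0], [1, 0.36, 0.13, 0, 0], [1, 0.36, 0.13, 0, 0], [1, 0, 0, -0.014, 0], [1, 0, 0, -0.014, 0]],
])

```text
t: 11.58
eef_pos: [598.8, -150.1, 301.9]
tcp_rot: [3.077, 0.103, 1.722]
ft_force: [0.3, -0.4, -0.4]
opening: 0.355
```

```bash
python3 st.py
```

```text
11.5833 [ 598.8 -150.1  301.9] [3.077 0.103 1.722] [-0.325  0.368  1.528 -0.068  1.14  -0.455] [ 0.3  -0.41 -0.39] [-0.065  0.124  0.03 ] 0.355
z [ 0.08  -0.092 -0.993] y [0.986 0.157 0.065]
```

>>> arm_command([
  [[1, -0.035, -0.026, -0.15, 0], [1, 0, 0, -0.15, 0], [1, 0, 0, -0.1, 0], [1, 0, 0, -0.014, 0], [1, 0, 0, -0.014, 0], [1, 0, 0, -0.014, 0]],
])

```text
t: 12.08
eef_pos: [594.3, -152.9, 261.9]
tcp_rot: [3.07, 0.107, 1.724]
ft_force: [0.1, -0.1, -0.6]
opening: 0.007
```

```bash
python3 st.py
python3 - <<'E'
from h import *
c=cam("scene");crop(c,270,400,60,200,4,"pics/p.png");c=cam("wrist");cv2.imwrite("pics/p2.png",c["frame"][:,:,::-1])
E
```

```text
12.0833 [ 594.3 -152.9  261.9] [3.07  0.107 1.724] [-0.332  0.391  1.602 -0.071  1.037 -0.457] [ 0.07 -0.13 -0.62] [-0.038  0.117  0.012] 0.007
z [ 0.087 -0.094 -0.992] y [0.985 0.16  0.071]
```

View pics/p.png

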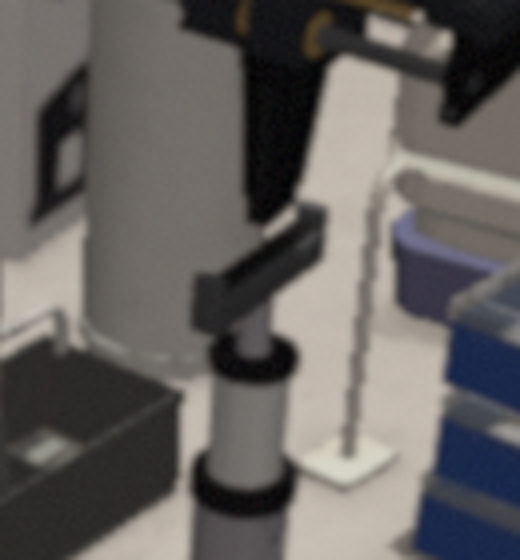

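View pics/p2.png

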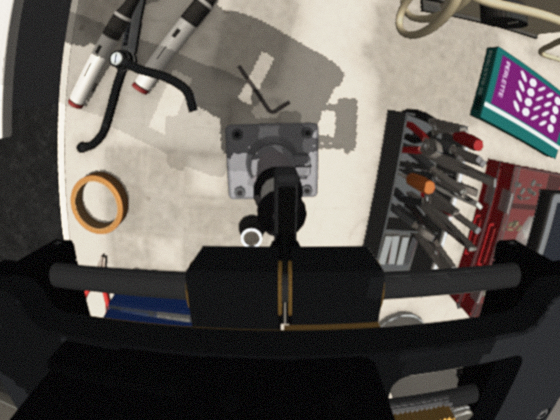

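>>> arm_command([
  [[1, 0, 0, -0.06, 0], [1, 0, 0, -0.05, 0]],
])

```text
t: 12.35
eef_pos: [595.0, -153.2, 252.2]
tcp_rot: [3.067, 0.108, 1.723]
ft_force: [0.0, 0.6, -0.2]
opening: 0.005
```

>>> arm_command([
  [[1, 0, 0, -0.03, 0]],
])

```text
t: 12.43
eef_pos: [594.9, -153.2, 248.7]
tcp_rot: [3.067, 0.108, 1.723]
ft_force: [0.3, -1.1, -0.8]
opening: 0.009
```

>>> arm_command([
  [[1, 0, 0, -0.025, 0]],
])

```text
t: 12.52
eef_pos: [594.9, -153.2, 245.8]
tcp_rot: [3.067, 0.108, 1.723]
ft_force: [-0.2, -0.3, 1.4]
opening: 0.004
```

Near contact; continue gently.

>>> arm_command([
  [[1, 0, 0, -0.022, 0]],
])

```text
t: 12.6
eef_pos: [595.1, -153.2, 243.8]
tcp_rot: [3.067, 0.109, 1.723]
ft_force: [-5.8, 2.0, 19.8]
opening: 0.005
```

>>> arm_command([
  [[1, 0, 0, -0.022, 0]],
])

```text
t: 12.68
eef_pos: [595.2, -153.3, 243.2]
tcp_rot: [3.065, 0.11, 1.723]
ft_force: [-11.4, 3.5, 27.8]
opening: 0.003
```

>>> arm_command([
  [[1, 0.01, 0, 0, 0]],
])

```text
t: 12.77
eef_pos: [595.9, -153.3, 244.2]
tcp_rot: [3.065, 0.11, 1.723]
ft_force: [-1.5, 1.0, 3.6]
opening: 0.004
```

```bash
python3 st.py
```

```text
12.7667 [ 595.9 -153.3  244.2] [3.065 0.11  1.723] [-0.332  0.407  1.626 -0.073  0.991 -0.452] [-1.49  1.03  3.63] [ 0.     0.437 -0.02 ] 0.004
z [ 0.092 -0.097 -0.991] y [0.984 0.16  0.076]
```

>>> arm_command([
  [[1, 0, 0, -0.009, 0]],
])

```text
t: 12.85
eef_pos: [596.1, -153.3, 244.3]
tcp_rot: [3.064, 0.111, 1.723]
ft_force: [-0.7, 0.8, 6.7]
opening: 0.006
```

>>> arm_command([
  [[1, 0, 0, -0.008, 0]],
])

```text
t: 12.93
eef_pos: [596.2, -153.3, 244.3]
tcp_rot: [3.063, 0.112, 1.723]
ft_force: [-2.4, 0.9, 6.6]
opening: 0.007
```

>>> arm_command([
  [[1, 0, 0, -0.008, 0]],
])

```text
t: 13.02
eef_pos: [596.2, -153.3, 244.2]
tcp_rot: [3.062, 0.112, 1.723]
ft_force: [-4.4, 0.8, 8.2]
opening: 0.006
```

>>> arm_command([
  [[1, 0.002, 0, -0.01, 0]],
])

```text
t: 13.1
eef_pos: [596.3, -153.3, 244.1]
tcp_rot: [3.062, 0.113, 1.723]
ft_force: [-6.4, 0.6, 12.8]
opening: 0.006
```

>>> arm_command([
  [[1, 0.002, 0, -0.01, 0]],
])

```text
t: 13.18
eef_pos: [596.3, -153.3, 244.1]
tcp_rot: [3.062, 0.113, 1.723]
ft_force: [-6.1, 1.3, 11.9]
opening: 0.003
```

>>> arm_command([
  [[1, 0.002, 0, -0.009, 0]],
])

```text
t: 13.27
eef_pos: [596.3, -153.3, 244.2]
tcp_rot: [3.061, 0.114, 1.724]
ft_force: [-4.8, 1.4, 8.6]
opening: 0.002
```

>>> arm_command([
  [[1, 0.002, 0, -0.009, 0]],
])

```text
t: 13.35
eef_pos: [596.3, -153.3, 244.2]
tcp_rot: [3.061, 0.114, 1.724]
ft_force: [-4.1, 1.5, 9.5]
opening: 0.006
```

>>> arm_command([
  [[1, 0.002, 0, -0.01, 0], [1, 0.002, 0, -0.01, 0], [1, 0.002, 0, -0.01, 0]],
])

```text
t: 13.6
eef_pos: [596.3, -153.3, 244.2]
tcp_rot: [3.06, 0.116, 1.724]
ft_force: [-5.7, 1.8, 10.2]
opening: 0.005
```

```bash
python3 st.py
python3 - <<'E'
from h import *
c=cam("scene");crop(c,270,400,60,200,4,"pics/q.png")
E
python3 st.py
```

```text
13.6 [ 596.3 -153.3  244.2] [3.06  0.116 1.724] [-0.331  0.405  1.63  -0.077  0.981 -0.449] [-5.66  1.78 10.18] [ 0.075  0.972 -0.031] 0.005
z [ 0.098 -0.101 -0.99 ] y [0.984 0.161 0.081]
13.65 [ 596.3 -153.3  244.2] [3.06  0.116 1.724] [-0.33   0.405  1.63  -0.077  0.981 -0.449] [-5.06  1.49 10.35] [ 0.113  0.971 -0.036] 0.007
z [ 0.098 -0.101 -0.99 ] y [0.984 0.161 0.081]
```

View pics/q.png

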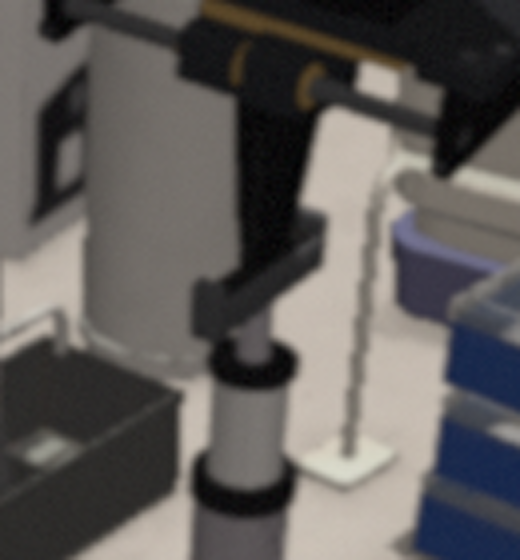

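>>> arm_command([
  [[1, 0, 0, 0.1, 0], [1, 0, 0, 0.3, 0], [1, 0, 0, 0.3, 0], [1, -0.36, -0.13, 0, 0], [1, -0.36, -0.13, 0, 0], [1, -0.36, -0.13, 0, 0], [1, -0.36, -0.13, -0.1, 0], [1, -0.36, -0.13, -0.25, 0], [1, 0, 0, -0.35, -0.1], [1, 0, 0, -0.3, -0.1], [1, 0, 0, -0.014, 0]],
])

```text
t: 14.57
eef_pos: [413.1, -219.0, 221.5]
tcp_rot: [3.051, 0.125, 1.564]
ft_force: [0.9, -0.8, 0.3]
opening: 0.004
```

```bash
python3 st.py
python3 - <<'E'
from h import *
c=cam("wrist");cv2.imwrite("pics/r.png",c["frame"][:,:,::-1])
c=cam("scene");b=c["frame"][:,:,::-1]
cv2.imwrite("pics/s.png",cv2.resize(b[110:310,250:410],None,fx=3,fy=3,interpolation=cv2.INTER_CUBIC))
c=cam("top");crop(c,240,400,170,290,4,"pics/t.png")
E
```

```text
14.5667 [ 413.1 -219.   221.5] [3.051 0.125 1.564] [-0.598  0.209  2.003 -0.074  0.786 -0.548] [ 0.86 -0.77  0.27] [-0.019  0.092 -0.003] 0.004
z [ 0.09  -0.125 -0.988] y [0.996 0.004 0.09 ]
```

View pics/r.png

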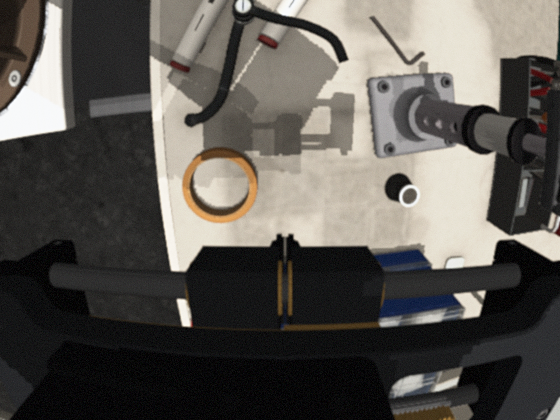

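View pics/s.png

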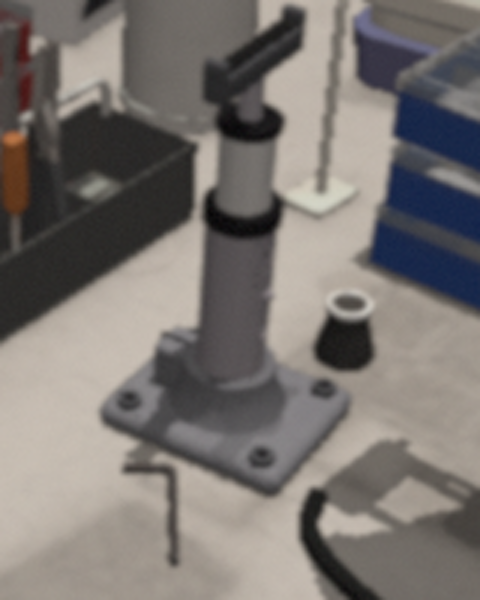

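View pics/t.png

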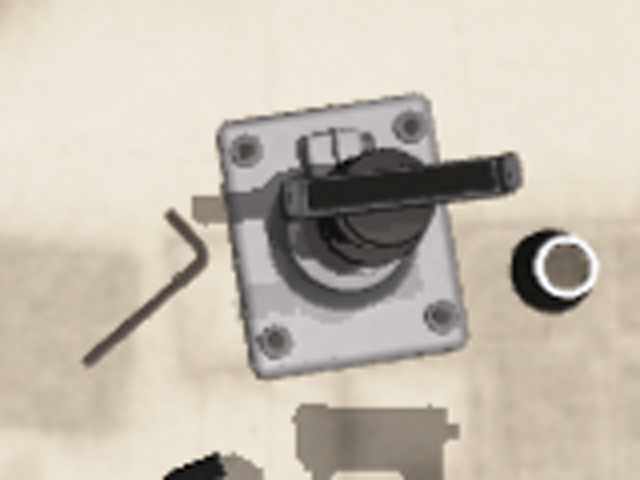

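```bash
python3 -c "
from cell import env
print(env.job_done())"
```

```text
the job is handed in; nothing more can be done
None
```

The work rest is set to its middle hole, it carried the press test, and the job was handed in at about 14.7 s. The one blemish is that the press briefly reached 28 N.

- **Setting:** I gripped the cradle bar, raised the post clear of the low hole and turned it about 1.07 rad. I then drew it up until the pull jumped from 5 N to 16 N, and eased off at once. The post stands about 46 mm up by my estimate.
- **Button:** After release, the wrist view shows the pin filling the middle hole, with the other two empty. The scene camera shows it standing proud of the tube by about what its full 4 mm would give, though that picture is coarse.
- **Press:** I let go of the bar and pressed the strip with shut fingers. First contact overshot to 20 N and then 28 N for two rows. I eased off and held 8.6 to 12.8 N for about half a second. The bar carried it without sinking.
- **Strain:** The 28 N reading is under the button's 35 N limit, but I could not measure the force on the pin itself.
- **Tool tilt:** The tool drifted to about 0.15 rad off upright, which these moves cannot correct. The press therefore had a sideways part of 4 to 6 N while holding, and up to 12 N at the 28 N peak.
- **Left as found:** The last pictures show the arm clear of everything, the button still out, and the hex key and loupe where they were.

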